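Eject a finished slide mount and file it

TASK

Press the jig's spring ejector all the way in so that the finished slide mount is pushed out onto the landing, and let the ejector spring back. Then pick the mount up and lay it flat in the one empty pocket of the filing tray, without dropping it. Leave the filed mounts and everything else where they are.

Things in the scene. Friction and masses are not known exactly. Their poses are not given: they have to be found in the camera images.
- jig: Beige plastic mounting jig, fixed, base 205 x 90 x 8 mm. Origin: underside, below the held mount's centre; z up; ejects along its own +x. The mount lies on an aluminium strip 30 mm wide (y), top at z = 18 mm. Two lips (x -18 to +20 mm, top at z = 36 mm) overhang the held mount's side edges, so it cannot be lifted there. Beyond them is the open landing.
- ejector (a joint): Travel of the spring ejector in m: 0 at rest, 0.055 pressed fully in (towards the jig's +x). Takes about 2 N to start and 7 N at the end; springs back by itself.
- ejector_tab (a point): Centre of the rear face of the ejector's upright black push tab (10 mm thick along x, 40 mm wide along y, from z = 18 to 50 mm above the shelf). Push here towards the jig's +x. At rest it is at x = -85 mm, z = 34 mm in the jig's frame. Axes as the jig's.
- landing (a point): Point on the top of the jig's strip, under the mount's centre after a full press (jig x = +55 mm, z = 18 mm). The mount there overhangs the strip 10 mm on both y sides with 10 mm of free air below, so it can be pinched across the jig's y. Lips end 35 mm behind; an end stop 24 mm high stands 37 mm ahead. Axes as the jig's.
- mount: The finished slide mount held in the jig: flat white plastic square 50 x 50 x 5 mm, 20 g, with a dark 36 x 24 mm film window. Origin: centre of its underside, z up.
- pocket_d: Empty grey pocket on the wooden filing tray (top at 6 mm). Origin: centre of its underside, z up. A strip 30 mm wide (y) carries the mount at z = 10 mm. End walls (inner faces x = +-28 mm, |y| < 15) and corner posts (inner faces y = +-28 mm, |x| 19 to 25), 16 mm high, leave 3 mm play all round. Middle of both y sides is open for fingers (38 mm). A mount fits either way round.
- filed_a: A mount already filed in another pocket (same as the first mount). Pockets are 74 mm apart along the tray's x and 104 mm along y. Leave it.
- filed_b: Another filed mount. Leave it.
- filed_c: Another filed mount. Leave it.
- loupe: Round black magnifying loupe, 52 mm across, 46 mm high, standing on the shelf before the light box. Origin under its centre. Bystander.
- can_opener: Stubby steel film canister opener, 70 x 40 x 30 mm. Origin under its centre. Bystander.
- film_can: Aluminium film can, 34 mm across, 50 mm high, standing near the robot. Origin under its centre. Bystander.
- lens_brush: Flat wooden brush, 120 x 20 x 12 mm, lying on the shelf. Bystander.

How it is judged:
By the outcome, as a careful person would: the job done as asked, in the order asked, and still so for the second after the job is handed in, with the robot touching nothing.
It also fails if it takes over 54 s, if anything falls off the work surface, if the arm or the gripper's body presses on something with over 40 N, if the wrist force passes 120 N, or if a joint passes its speed limit or range.

ROBOT

A 6-joint arm with a two-finger parallel gripper is mounted at the origin on the work surface. World frame = base frame: x ahead of the robot, y to its left, z up, the work surface at z = 0. Lengths are in m, angles in degrees, forces in N, time in s.
With the tool pointing down it reaches from about 0.4 to 0.825 m from the base axis. Payload 7 kg.
Tool frame: the origin (TCP) lies midway between the tips of the shut fingers; the grasp point (between the pads) lies 19 mm behind it; z points along the fingers, y is the direction in which the jaws open and shut (so a half turn about z gives the same grasp; the last joint's range is limited). The gripper opens to 88 mm and grips with 3 to 60 N. Pads are 19 mm wide; open, the fingers measure 130 mm over their backs; the gripper's body (78 mm by 193 mm) begins 47 mm behind the grasp point.
Start: joints at [88.356, 20.546, 0.682, 0, -70.136, -16.507], TCP at [0.21, 0.641, 0.227] pointing down, gripper open.
Joint ranges: [-176.03, 176.03], [-82.01, 121.73], [-58.28, 71.71], [-173.87, 95.51], [-174.79, -0.11], [-173.66, 173.66]. Speed limits (degrees/s): [136.94, 136.94, 172.46, 180, 180, 180].

INTERFACE

Orientations are given as [roll, pitch, yaw] about the fixed x, y, z axes, in that order (R = Rz(yaw) Ry(pitch) Rx(roll)).
In Python, from plant import r gives the robot as it stands. The module is installed in compiled form; this text tells all that it offers.
- The arm moves only by the tool send_rows, never from a script. Its argument "motion" is a list of rows, each an object with "travel": the shift along the tool's x, y, z in m, a list of three; "spin": the turn about the tool's z in degrees. In form: [{"travel": [tx, ty, tz], "spin": spin}, ...]. A call has 1 to 5 rows; each row shifts and turns the pose as measured when the row begins, along the tool's axes as they then stand; what a row does not reach is not made up. A row lasts 1/12 s, in which the tool goes at most 41.7 mm and 7.16 degrees, less where a joint would pass 70% of its speed; a pose out of reach is approached as far as the arm can. A call is refused whole if a number of a shift passes 0.0417 or a number of a turn 7.16, either way. A call with a gripper value outside its range is refused whole. "gripper" is the gripper command: -1 is shut, 1 is fully open, values between are in proportion, set as the call begins (left out, the last holds). The fingers move at their own pace and stop on an object; "squeeze" is the grip in N (left out, the last holds). Time passes only in rows, so rows that do not move let the fingers close. It gives the time, the measured TCP pose, the force and the opening at its end, in the units of the state.
- r.get_state(): the state, without advancing time (a new reading comes with each control period).
- r.capture(name): name is "scene" or "top" or "wrist"; returns (picture, depth): 420x560x3 uint8, blue, green, red; 420x560 float32, m along the optical axis (not along the pixel's ray), 0 where there is no reading.
- r.get_calibration(name): a dict with "fov_y" (degrees; the focal length in pixels is half the picture's height over the tangent of half this angle, whatever the lens; pixels are square), "cx", "cy" (the principal point, pixels), "k1" (the pictures are not rectified: a ray, as slopes to the right and down, at radius r is drawn at 1 + k1 r^2 times it, then the intrinsics apply), "origin" and "orientation" of the camera in the world. Camera axes: x right, y down, z forward; pixel columns grow to the right and rows downward; lengths in m; the calibration is good to about 2 mm. A picture is of the moment at which its call begins: read the wrist's pose just before it. get_calibration takes no time and is no camera call; for the wrist camera it gives the pose at the moment of the call.
- r.close_job(): hands the job in, once; it reports no verdict.
Trained networks look in the newest picture that a camera, given by its name, has taken for a name from the list of things; names that differ only in an ending like _2 or _b are one class to them, and where a whole thing is asked for, a point or a joint stands for the part that bears it (a point fixed in the world has none). Each returns a list of dicts, best first, with "conf" (0 to 1); they miss things now and then, are a little off and sometimes report something else, mostly with a low value. They report only what shows in the picture. A call takes as long as a camera call.
- r.boxes_of(camera, target): "at" ([x, y, z] in m, in the coordinates of the camera as it stood for that picture, good to about 4 mm: the middle of the surface that is visible of it).
- r.pinpoint(camera, target): "at" ([x, y, z] in m, in the coordinates of the camera as it stood for that picture, good to about 4 mm: a listed point, or the origin of a listed thing).
The state is a dict: "time_s": time; "joints": joint angles; "qd": joint speeds; "joint_torque": joint torques, N m; "tcp_pos": TCP position; "eef_rot": TCP orientation; "contact_force": force on the tool from outside, world axes, zero at the start; "moment": the same for the moment, N m; "gripper_width": finger opening in m.
Only numpy, scipy, OpenCV 4.12 (cv2) and the standard library are available. Lean on these libraries where they do the work, as an engineer would, in place of code of your own. Each camera call takes 0.05 s, during which the arm holds its last target. There are 200 camera calls.

## Working session

There is one attempt and no reset: what is moved stays moved. The work goes in short steps, Python scripts to look and compute and a tool call to move; the robot and the scene stay as the last step left them, time stands still between calls to the robot, and variables do not carry over. Pictures are saved under pics/ and viewed, about 8 in all and at most 12, crops included, and the job is handed in when it is done.

Besides the shell and the picture viewer there is one more tool, called after "Request:" by a JSON object that holds its "op" and its "data". send_rows: Moves the arm, as the interface text tells. Its arguments: {"type":"object","properties":{"motion":{"type":"array"},"gripper":{"type":"number"},"squeeze":{"type":"number"}},"required":["motion"]}

```bash
mkdir -p pics; cat > h.py <<'E'
import numpy as np, cv2
from scipy.spatial.transform import Rotation as R
from plant import r
def cal(n):
    c=r.get_calibration(n); return c
def Rc(c):
    o=np.array(c["orientation"],float)
    return o if o.shape==(3,3) else R.from_euler("xyz",o,degrees=True).as_matrix()
def world(c,p): return Rc(c)@np.array(p)+np.array(c["origin"])
def pix(c,u,v,z):
    "pixel -> world point on the plane at height z"
    f=210/np.tan(np.radians(c["fov_y"]/2)); K=np.array([[f,0,c["cx"]],[0,f,c["cy"]],[0,0,1]])
    s=cv2.undistortPoints(np.array([[[u,v]]],float),K,np.array([c["k1"],0,0,0]))[0,0]
    d=Rc(c)@np.array([s[0],s[1],1]); o=np.array(c["origin"]); return o+d*(z-o[2])/d[2]
def proj(c,P):
    f=210/np.tan(np.radians(c["fov_y"]/2)); q=Rc(c).T@(np.array(P)-np.array(c["origin"]))
    s=q[:2]/q[2]; s=s*(1+c["k1"]*(s@s)); return s*f+[c["cx"],c["cy"]]
E
python3 - <<'E'
from h import *
np.set_printoptions(precision=4,suppress=True)
for n in ["scene","top"]:
    im,d=r.capture(n); cv2.imwrite(f"pics/{n}0.png",im); c=cal(n); print(n,c)
    for t in ["jig","ejector_tab","landing","mount","pocket_d","loupe","can_opener","film_can","lens_brush"]:
        print(t,[(np.round(world(c,x["at"]),3).tolist(),round(x["conf"],2)) for x in r.pinpoint(n,t)[:4]])
print(r.get_state())
E
```

```text
scene {'fov_y': 49.0196878374762, 'cx': 288.30003465245585, 'cy': 212.3092476292099, 'k1': -0.06089235282583108, 'origin': array([ 1.0367, -0.2401,  0.8143]), 'orientation': array([-144.2223,   -0.7683,   63.7687])}
jig [([0.557, -0.196, 0.001], 0.59)]
ejector_tab [([0.635, -0.191, 0.03], 0.74)]
landing [([0.498, -0.207, 0.018], 0.93)]
mount [([0.554, -0.198, 0.016], 0.64)]
pocket_d [([0.521, 0.267, 0.009], 0.66)]
loupe [([0.752, -0.044, 0.004], 0.77), ([0.749, -0.188, 0.002], 0.73), ([0.554, -0.198, 0.002], 0.19)]
can_opener [([0.764, 0.177, 0.001], 0.68), ([0.502, -0.208, 0.015], 0.65)]
film_can [([0.407, -0.009, -0.002], 0.58)]
lens_brush [([0.747, -0.188, 0.005], 0.92)]
top {'fov_y': 52.410073897239215, 'cx': 279.04750090588954, 'cy': 212.5959554766342, 'k1': -0.10914004130130492, 'origin': array([0.513 , 0.0155, 0.9184]), 'orientation': array([-176.1851,    0.7103,  -88.318 ])}
jig [([0.553, -0.196, 0.002], 0.95)]
ejector_tab [([0.64, -0.187, 0.037], 0.61)]
landing [([0.496, -0.203, 0.022], 0.89)]
mount [([0.55, -0.193, 0.015], 0.64)]
pocket_d [([0.522, 0.262, 0.006], 0.71)]
loupe [([0.758, -0.045, 0.002], 0.65), ([0.402, -0.017, -0.002], 0.4)]
can_opener [([0.765, 0.183, 0.001], 0.84)]
film_can []
lens_brush [([0.75, -0.187, -0.002], 0.81)]
{'time_s': 1.0, 'joints': array([ 88.3561,  20.545 ,   0.6835,  -0.0004, -70.1353, -16.5076]), 'qd': array([-0.0066,  0.0771,  0.1345, -0.0081, -0.0872,  0.0268]), 'joint_torque': array([  0.0002, -58.2389,  29.3305,   7.0025,   0.0123,  -0.    ]), 'tcp_pos': array([0.2103, 0.6414, 0.2266]), 'eef_rot': array([-179.997 ,    0.0013,  -18.1517]), 'contact_force': array([-0.1703, -0.8963,  0.7836]), 'moment': array([0.0277, 0.0035, 0.0129]), 'gripper_width': 0.08754320176842037}
```

```bash
python3 - <<'E'
import cv2,numpy as np
a=cv2.imread("pics/top0.png");b=cv2.imread("pics/scene0.png")
cv2.imwrite("pics/top0b.png",cv2.resize(a,(800,600)))
E
```

```text
(no output)
```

View pics/top0b.png

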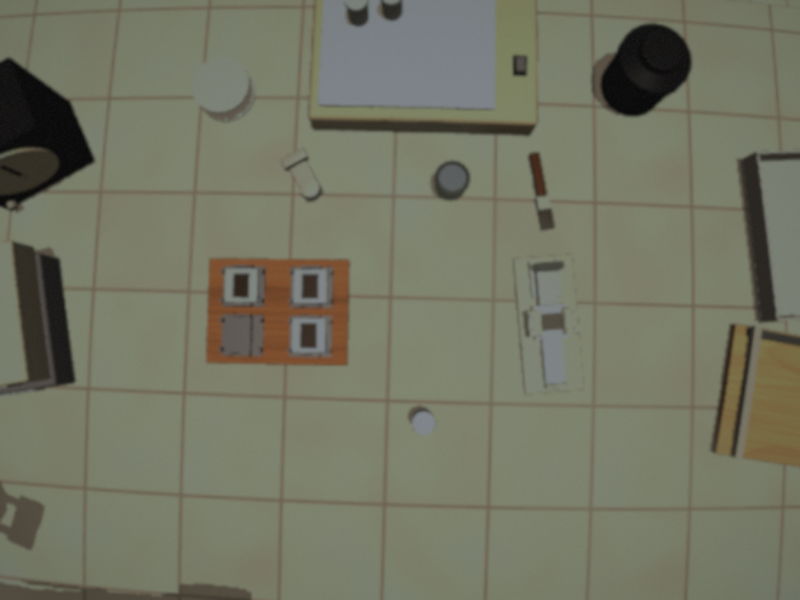

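View pics/scene0.png

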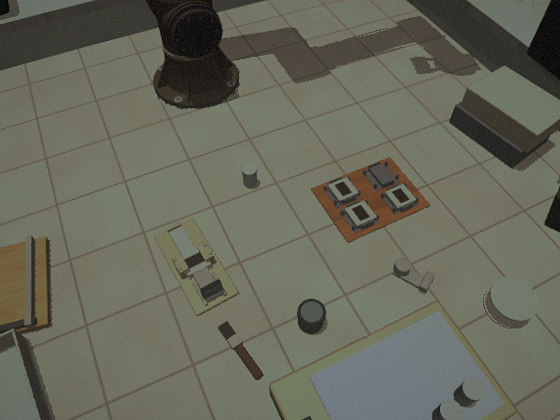

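The top view, scaled to 800x600, shows:
- **Jig:** about (547,322). The tab end is at the top (548,265) and the landing is below, so it ejects towards world -x.
- **Tray:** about (278,312), with the empty pocket at (242,335).

The scene view agrees. I'm heading for the tab, turning to jig yaw on the way.

Request:
{"op": "send_rows", "data": {"motion": [{"travel": [0.029,0.027,0],"spin": -6},{"travel": [0.025,0.031,0],"spin": -6},{"travel": [0.021,0.034,0],"spin": -6},{"travel": [0.018,0.036,0],"spin": -6},{"travel": [0.0155,0.037,0],"spin": 0}], "gripper": -1}}

```text
time_s: 1.42
tcp_pos: [0.3018, 0.464, 0.2234]
eef_rot: [179.9, -0.0, 7.4]
contact_force: [1.9, 1.5, -0.4]
gripper_width: 0.0603
```

Request:
{"op": "send_rows", "data": {"motion": [{"travel": [0.0155,0.037,0],"spin": 0},{"travel": [0.0155,0.037,0],"spin": 0},{"travel": [0.0155,0.037,0],"spin": 0},{"travel": [0.0155,0.037,0],"spin": 0},{"travel": [0.0155,0.037,0],"spin": 0}]}}

```text
time_s: 1.83
tcp_pos: [0.4048, 0.2827, 0.2252]
eef_rot: [-179.9, -0.1, 7.7]
contact_force: [1.5, -0.3, 1.0]
gripper_width: 0.0263
```

Request:
{"op": "send_rows", "data": {"motion": [{"travel": [0.0155,0.037,0],"spin": 0},{"travel": [0.0155,0.037,0],"spin": 0},{"travel": [0.0155,0.037,0],"spin": 0},{"travel": [0.0155,0.037,0],"spin": 0},{"travel": [0.0155,0.037,0],"spin": 0}]}}

```text
time_s: 2.25
tcp_pos: [0.5087, 0.1019, 0.2279]
eef_rot: [-179.8, -0.4, 7.8]
contact_force: [1.0, 1.4, -0.2]
gripper_width: 0.0003
```

Request:
{"op": "send_rows", "data": {"motion": [{"travel": [0.015,0.0385,0],"spin": 0},{"travel": [0.015,0.0385,0],"spin": 0},{"travel": [0.015,0.0385,0],"spin": 0},{"travel": [0.015,0.0385,0],"spin": 0},{"travel": [0.015,0.0385,0],"spin": 0}]}}

```text
time_s: 2.67
tcp_pos: [0.6087, -0.081, 0.2296]
eef_rot: [-179.7, -0.7, 7.8]
contact_force: [0.6, 1.1, 1.1]
gripper_width: 0.0008
```

Request:
{"op": "send_rows", "data": {"motion": [{"travel": [0.015,0.0385,0],"spin": 0},{"travel": [0.015,0.03,0],"spin": 1},{"travel": [0.01,0.02,0],"spin": 0},{"travel": [0,0,0],"spin": 0},{"travel": [0,0,0],"spin": 0}]}}

```text
time_s: 3.08
tcp_pos: [0.6632, -0.1754, 0.2274]
eef_rot: [-179.8, -0.6, 6.3]
contact_force: [0.0, 0.3, 0.1]
gripper_width: 0.0002
```

```bash
python3 - <<'E'
from h import *
np.set_printoptions(precision=4,suppress=True)
s=r.get_state(); print(s["tcp_pos"],s["eef_rot"],s["joints"])
c=cal("wrist"); print(c)
im,d=r.capture("wrist"); cv2.imwrite("pics/w1.png",im)
for t in ["jig","ejector_tab","landing","mount","lens_brush"]:
    print(t,[(np.round(world(c,x["at"]),4).tolist(),round(x["conf"],2)) for x in r.pinpoint("wrist",t)[:3]])
E
```

```text
[ 0.6632 -0.1754  0.2274] [-179.7694   -0.6016    6.3357] [  1.2587  21.2542   1.9731  -0.3009 -70.1403  95.179 ]
{'fov_y': 69.68492097420462, 'cx': 279.8172895550091, 'cy': 209.65608831388684, 'k1': -0.025580012089452125, 'origin': array([ 0.7444, -0.1652,  0.3853]), 'orientation': array([162.6897,   0.2348, -83.6183])}
jig [([0.5549, -0.1993, -0.0051], 0.69)]
ejector_tab [([0.6399, -0.1897, 0.0338], 0.64), ([0.5203, 0.1647, 0.0133], 0.44)]
landing []
mount [([0.5534, -0.1944, 0.0152], 0.41)]
lens_brush [([0.7478, -0.185, 0.0004], 0.6)]
```

View pics/w1.png

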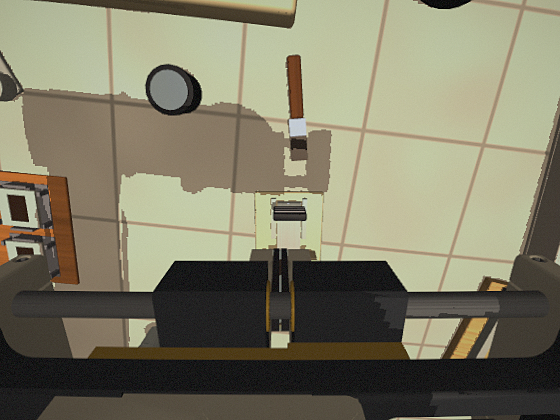

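The wrist view shows the tab's top at (290,212), the jig's rear edge at y≈192 (x 256 to 323), and the brush end at (298,155), clear behind it. Next I'll refine jig and tray yaw from edges.

```bash
python3 - <<'E'
from h import *
np.set_printoptions(precision=4,suppress=True)
c=cal("wrist")
for p in [(256,192),(323,192)]: print("jig rear corner",pix(c,*p,.008)[:2])
for p in [(274,208),(306,208)]: print("tab top",pix(c,*p,.05)[:2])
print("brush end",pix(c,298,155,.01))
c=cal("top");k=.7
for n,z,P in [("jig",.008,[(514,258),(570,253),(582,388),(526,393)]),("tray",.006,[(209,259),(350,260),(348,364),(207,362)])]:
    Q=np.array([pix(c,a*k,b*k,z)[:2] for a,b in P]); print(n,Q,Q.mean(0)); e=Q[[0,1]].mean(0)-Q[[3,2]].mean(0); print(np.linalg.norm(e),np.degrees(np.arctan2(e[1],e[0])))
    f=Q[[0,3]].mean(0)-Q[[1,2]].mean(0); print(np.linalg.norm(f),np.degrees(np.arctan2(f[1],f[0])))
im=cv2.imread("pics/top0.png")[165:285,130:420]; im=cv2.resize(im,None,fx=2.7,fy=2.7,interpolation=cv2.INTER_CUBIC)
im=cv2.convertScaleAbs(im,alpha=1.5); cv2.imwrite("pics/top0c.png",im)
E
```

```text
jig rear corner [ 0.6472 -0.1411]
jig rear corner [ 0.6572 -0.227 ]
tab top [ 0.6412 -0.1661]
tab top [ 0.6455 -0.2032]
brush end [ 0.7007 -0.1886  0.01  ]
jig [[ 0.6473 -0.1433]
 [ 0.6577 -0.2287]
 [ 0.4548 -0.2494]
 [ 0.4455 -0.165 ]] [ 0.5513 -0.1966]
0.20343597941820515 5.979874857418843
0.08542649709891953 96.6041694720152
tray [[0.6338 0.3209]
 [0.6375 0.104 ]
 [0.481  0.1016]
 [0.4767 0.3162]] [0.5573 0.2106]
0.1568073393451043 1.2920407139817052
0.21577330730350835 91.07150593117119
```

View pics/top0c.png

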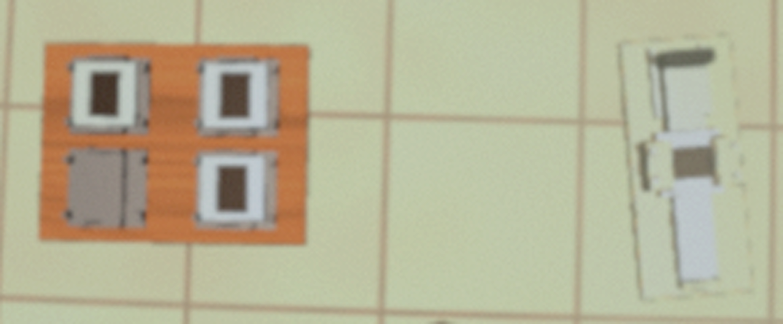

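Request:
{"op": "send_rows", "data": {"motion": [{"travel": [0,0.006,0.03],"spin": 0},{"travel": [0,0.005,0.04],"spin": 0},{"travel": [0,0,0.04],"spin": 0},{"travel": [0,0,0.04],"spin": 0},{"travel": [0,0,0.02],"spin": 0}]}}

```text
time_s: 3.8
tcp_pos: [0.6734, -0.1791, 0.0665]
eef_rot: [180.0, -2.0, 7.0]
contact_force: [-1.1, 0.4, -0.6]
gripper_width: 0.0001
```

Request:
{"op": "send_rows", "data": {"motion": [{"travel": [0,0,0],"spin": 0},{"travel": [0,0,0],"spin": 0}]}}

```text
time_s: 3.97
tcp_pos: [0.6703, -0.1772, 0.0618]
eef_rot: [-179.9, -1.5, 7.1]
contact_force: [-0.6, 0.4, 0.2]
gripper_width: 0.0005
```

Request:
{"op": "send_rows", "data": {"motion": [{"travel": [0,0.006,0.02],"spin": 0.7},{"travel": [-0.002,0.004,0.015],"spin": 0},{"travel": [0,0,0.003],"spin": 0},{"travel": [0,0,0],"spin": 0}]}}

```text
time_s: 4.3
tcp_pos: [0.6757, -0.1855, 0.0319]
eef_rot: [179.9, -2.1, 6.7]
contact_force: [-0.2, 0.3, -0.0]
gripper_width: 0.0005
```

Request:
{"op": "send_rows", "data": {"motion": [{"travel": [-0.014,0,0],"spin": 0},{"travel": [-0.01,0,0],"spin": 0},{"travel": [-0.01,0,0],"spin": 0},{"travel": [-0.01,0,0],"spin": 0}]}}

```text
time_s: 4.63
tcp_pos: [0.6376, -0.1897, 0.0378]
eef_rot: [179.7, -2.9, 6.9]
contact_force: [4.2, 0.8, -2.0]
gripper_width: 0.0002
```

Request:
{"op": "send_rows", "data": {"motion": [{"travel": [-0.01,0,0.002],"spin": 0},{"travel": [-0.01,0,0.002],"spin": 0},{"travel": [-0.01,0,0.001],"spin": 0},{"travel": [-0.005,0,0.001],"spin": 0}]}}

```text
time_s: 4.97
tcp_pos: [0.6097, -0.1931, 0.0375]
eef_rot: [179.5, -4.2, 7.0]
contact_force: [6.3, 2.5, -2.0]
gripper_width: 0.0005
```

Request:
{"op": "send_rows", "data": {"motion": [{"travel": [-0.008,0,0.001],"spin": 0},{"travel": [-0.006,0,0.001],"spin": 0},{"travel": [-0.005,0,0.001],"spin": 0},{"travel": [-0.005,0,0],"spin": 0}]}}

```text
time_s: 5.3
tcp_pos: [0.5948, -0.1947, 0.0385]
eef_rot: [179.3, -5.5, 7.2]
contact_force: [18.0, 2.8, -12.4]
gripper_width: 0.0006
```

Request:
{"op": "send_rows", "data": {"motion": [{"travel": [-0.004,0,0],"spin": 0},{"travel": [-0.002,0,0],"spin": 0}]}}

```text
time_s: 5.47
tcp_pos: [0.5954, -0.1948, 0.0405]
eef_rot: [179.2, -6.3, 7.3]
contact_force: [5.4, 0.5, -4.2]
gripper_width: 0.0007
```

```bash
python3 - <<'E'
from h import *
np.set_printoptions(precision=4,suppress=True)
for n in ["top","scene"]:
    r.capture(n); c=cal(n)
    for t in ["mount","ejector_tab"]: print(n,t,[(np.round(world(c,x["at"]),4).tolist(),round(x["conf"],2)) for x in r.pinpoint(n,t)[:5]])
s=r.get_state();print(s["tcp_pos"],s["eef_rot"],s["contact_force"],s["joints"])
E
```

```text
top mount [([0.4984, -0.2002, 0.0198], 0.83), ([0.5999, 0.1587, 0.0142], 0.39)]
top ejector_tab []
scene mount []
scene ejector_tab []
[ 0.5952 -0.1949  0.0405] [179.2118  -6.2692   7.3401] [ 8.2895  0.7572 -1.6872] [ -0.3311  23.0436 -23.3939  -0.0892 -37.2443  97.6961]
```

Request:
{"op": "send_rows", "data": {"motion": [{"travel": [-0.009,0,0.003],"spin": 0},{"travel": [-0.006,0,0.002],"spin": 0}]}}

```text
time_s: 5.93
tcp_pos: [0.5954, -0.1952, 0.0407]
eef_rot: [178.9, -7.8, 7.6]
contact_force: [9.7, 8.0, 1.4]
gripper_width: 0.0004
```

Request:
{"op": "send_rows", "data": {"motion": [{"travel": [0.01,0,0],"spin": 0},{"travel": [0.02,0,0],"spin": 0},{"travel": [0.025,0,0],"spin": 0},{"travel": [0.025,0,0],"spin": 0},{"travel": [0.015,0,-0.01],"spin": 0}]}}

```text
time_s: 6.35
tcp_pos: [0.6847, -0.1823, 0.0652]
eef_rot: [179.0, -7.7, 7.6]
contact_force: [0.5, 0.9, -0.4]
gripper_width: 0.0006
```

Request:
{"op": "send_rows", "data": {"motion": [{"travel": [0,0,-0.03],"spin": 0},{"travel": [0,0,-0.04],"spin": 0},{"travel": [0,0,-0.04],"spin": 0},{"travel": [0,0,-0.03],"spin": 0},{"travel": [0,0,0],"spin": 0}], "gripper": 1}}

```text
time_s: 6.77
tcp_pos: [0.6621, -0.1829, 0.2069]
eef_rot: [179.0, -7.0, 7.6]
contact_force: [1.0, 0.3, 2.1]
gripper_width: 0.0279
```

Request:
{"op": "send_rows", "data": {"motion": [{"travel": [-0.039,0,-0.005],"spin": 1.2},{"travel": [-0.039,0,-0.005],"spin": 0},{"travel": [-0.039,0,-0.005],"spin": 0},{"travel": [-0.039,0,-0.005],"spin": 0},{"travel": [-0.039,0,-0.005],"spin": 0}]}}

```text
time_s: 7.18
tcp_pos: [0.4611, -0.2059, 0.2055]
eef_rot: [179.1, -6.8, 6.5]
contact_force: [-0.4, -0.2, 1.1]
gripper_width: 0.0612
```

Request:
{"op": "send_rows", "data": {"motion": [{"travel": [-0.03,0,-0.004],"spin": 0},{"travel": [-0.015,0,0],"spin": 0},{"travel": [0,0,0],"spin": 0},{"travel": [0,0,0],"spin": 0}]}}

```text
time_s: 7.52
tcp_pos: [0.401, -0.2115, 0.2029]
eef_rot: [179.2, -6.6, 6.3]
contact_force: [1.1, 0.3, 0.1]
gripper_width: 0.0858
```

```bash
python3 - <<'E'
from h import *
np.set_printoptions(precision=4,suppress=True)
s=r.get_state(); print(s["tcp_pos"],s["eef_rot"],s["joints"],s["gripper_width"])
c=cal("wrist"); print(c)
im,d=r.capture("wrist"); cv2.imwrite("pics/w2.png",im); np.save("c2.npy",c,allow_pickle=True)
for t in ["ejector_tab","landing","mount"]:
    print(t,[(np.round(world(c,x["at"]),4).tolist(),round(x["conf"],2)) for x in r.pinpoint("wrist",t)[:3]])
E
```

```text
[ 0.401  -0.2115  0.2029] [179.1674  -6.5597   6.2705] [ -3.0012  -3.7849 -32.091   -0.2839 -55.0863  99.373 ] 0.08578867678641462
{'fov_y': 69.68492097420462, 'cx': 279.8172895550091, 'cy': 209.65608831388684, 'k1': -0.025580012089452125, 'origin': array([ 0.4651, -0.2004,  0.3685]), 'orientation': array([168.6482,  -0.8226, -83.7841])}
ejector_tab []
landing []
mount [([0.4957, -0.199, 0.017], 0.84)]
```

View pics/w2.png

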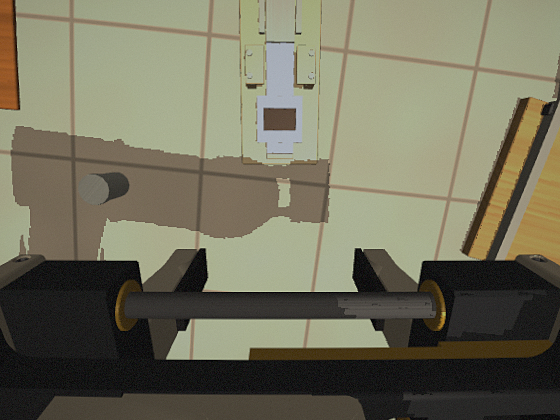

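The wrist view shows the mount on the landing, free of the lips, with corners about (257,97) to (302,142) and the lips further back near y≈65.

```bash
python3 - <<'E'
from h import *
np.set_printoptions(precision=4,suppress=True)
im=cv2.imread("pics/w2.png"); c=np.load("c2.npy",allow_pickle=True).item()
# dark window: darkest blob within the mount area
g=cv2.cvtColor(im,cv2.COLOR_BGR2GRAY); m=np.zeros_like(g); m[98:142,256:304]=(g[98:142,256:304]<110)*255
P=np.argwhere(m)[:,::-1].astype(np.float32); b=cv2.minAreaRect(P); print(b,len(P)); print("window centre",pix(c,*b[0],.022))
Q=np.array([pix(c,*p,.023)[:2] for p in [(257,97),(303,97),(302,142),(257,142)]]);print(Q,Q.mean(0))
W=np.array([pix(c,*p,.022)[:2] for p in cv2.boxPoints(b)]); print(W)
E
```

```text
((275.5, 124.0), (32.0, 39.0), 90.0) 690
window centre [ 0.4924 -0.1976  0.022 ]
[[ 0.5185 -0.1745]
 [ 0.524  -0.2244]
 [ 0.4761 -0.2292]
 [ 0.4707 -0.1791]] [ 0.4973 -0.2018]
[[ 0.507  -0.1745]
 [ 0.5117 -0.2171]
 [ 0.4775 -0.2212]
 [ 0.4728 -0.1777]]
```

Request:
{"op": "send_rows", "data": {"motion": [{"travel": [0.03,0,0.02],"spin": 0},{"travel": [0.03,0,0.025],"spin": 0},{"travel": [0.015,0,0.035],"spin": 0},{"travel": [0,0,0.035],"spin": 0},{"travel": [0,0,0.02],"spin": 0}], "gripper": 1}}

```text
time_s: 8.13
tcp_pos: [0.5063, -0.2033, 0.0784]
eef_rot: [178.9, -7.3, 6.5]
contact_force: [-0.7, -0.8, -1.2]
gripper_width: 0.0874
```

Request:
{"op": "send_rows", "data": {"motion": [{"travel": [0,0,0],"spin": 0}]}}

```text
time_s: 8.22
tcp_pos: [0.5052, -0.2028, 0.0734]
eef_rot: [179.0, -6.9, 6.5]
contact_force: [-0.6, 0.3, 0.0]
gripper_width: 0.0876
```

Request:
{"op": "send_rows", "data": {"motion": [{"travel": [-0.007,0,0.02],"spin": 0},{"travel": [-0.007,0,0.018],"spin": 0},{"travel": [-0.001,0,0.008],"spin": 0},{"travel": [0,0,0],"spin": 0}]}}

```text
time_s: 8.55
tcp_pos: [0.4987, -0.2045, 0.024]
eef_rot: [179.0, -6.7, 6.7]
contact_force: [0.0, -0.5, 0.6]
gripper_width: 0.0877
```

Request:
{"op": "send_rows", "data": {"motion": [{"travel": [-0.002,-0.001,0.007],"spin": 0},{"travel": [0,0,0.004],"spin": 0},{"travel": [0,0,0],"spin": 0}]}}

```text
time_s: 8.8
tcp_pos: [0.5006, -0.2038, 0.0148]
eef_rot: [178.9, -6.9, 6.8]
contact_force: [-0.2, -0.4, 0.4]
gripper_width: 0.088
```

Request:
{"op": "send_rows", "data": {"motion": [{"travel": [-0.002,0,0.0025],"spin": 0},{"travel": [-0.001,0,0],"spin": 0}]}}

```text
time_s: 8.97
tcp_pos: [0.4992, -0.2042, 0.0132]
eef_rot: [178.9, -7.0, 6.8]
contact_force: [0.1, 0.3, -0.9]
gripper_width: 0.088
```

Request:
{"op": "send_rows", "data": {"motion": [{"travel": [0,0,0],"spin": 0},{"travel": [0,0,0],"spin": 0},{"travel": [0,0,0],"spin": 0},{"travel": [0,0,0],"spin": 0},{"travel": [0,0,0],"spin": 0}], "gripper": -1, "squeeze": 12}}

```text
time_s: 9.38
tcp_pos: [0.5, -0.2043, 0.015]
eef_rot: [178.8, -7.2, 6.8]
contact_force: [-0.1, 0.5, -0.4]
gripper_width: 0.0597
```

Request:
{"op": "send_rows", "data": {"motion": [{"travel": [0,0,0],"spin": 0},{"travel": [0,0,0],"spin": 0}]}}

```text
time_s: 9.55
tcp_pos: [0.5001, -0.2044, 0.0152]
eef_rot: [178.8, -7.2, 6.8]
contact_force: [0.6, -0.5, 0.2]
gripper_width: 0.0495
```

Request:
{"op": "send_rows", "data": {"motion": [{"travel": [0,0,0],"spin": 0},{"travel": [0.001,0,-0.008],"spin": 0},{"travel": [0.002,0,-0.02],"spin": 0},{"travel": [0.003,0,-0.025],"spin": 0},{"travel": [0.003,0,-0.025],"spin": 0}]}}

```text
time_s: 9.97
tcp_pos: [0.4945, -0.2026, 0.0914]
eef_rot: [179.0, -6.5, 6.7]
contact_force: [0.7, -0.2, -0.1]
gripper_width: 0.0496
```

Request:
{"op": "send_rows", "data": {"motion": [{"travel": [0.003,0,-0.025],"spin": 0},{"travel": [0.003,0,-0.025],"spin": 0},{"travel": [0.002,0,-0.02],"spin": 0},{"travel": [0,0,0],"spin": 0}]}}

```text
time_s: 10.3
tcp_pos: [0.4958, -0.2017, 0.1729]
eef_rot: [178.8, -6.9, 6.8]
contact_force: [1.2, -0.3, 0.0]
gripper_width: 0.0495
```

```bash
python3 - <<'E'
from h import *
np.set_printoptions(precision=4,suppress=True)
s=r.get_state(); print(s["tcp_pos"],s["eef_rot"],s["joints"],s["gripper_width"])
c0=None
c=cal("top"); im,d=r.capture("top"); 
im2,d2=r.capture("scene"); cv2.imwrite("pics/s3.png",im2)
cs=cal("scene"); cw=cal("wrist"); im3,_=r.capture("wrist")
for n,cc,t in [("scene",cs,"mount"),("scene",cs,"ejector_tab"),("wrist",cw,"mount"),("wrist",cw,"ejector_tab"),("top",c,"ejector_tab"),("top",c,"pocket_d")]:
    print(n,t,[(np.round(world(cc,x["at"]),4).tolist(),round(x["conf"],2)) for x in r.pinpoint(n,t)[:4]])
u,v=proj(cs,s["tcp_pos"]).astype(int); print(u,v)
a=cv2.resize(im2[max(0,v-60):v+80,max(0,u-90):u+90],None,fx=3,fy=3); cv2.imwrite("pics/s3c.png",a)
E
```

```text
[ 0.4958 -0.2017  0.1729] [178.8344  -6.8939   6.7821] [ -0.9617   5.9214 -26.6931   0.2964 -50.3983  97.4986] 0.04953794853459889
scene mount [([0.4975, -0.2043, 0.1709], 0.81)]
scene ejector_tab [([0.636, -0.1912, 0.0363], 0.77), ([0.4942, -0.2024, 0.1752], 0.64)]
wrist mount [([0.4899, -0.1977, 0.1722], 0.78)]
wrist ejector_tab [([0.6402, -0.1864, 0.0343], 0.69)]
top ejector_tab [([0.6386, -0.1871, 0.0358], 0.87)]
top pocket_d [([0.526, 0.2575, 0.0054], 0.64)]
167 193
```

View pics/s3c.png

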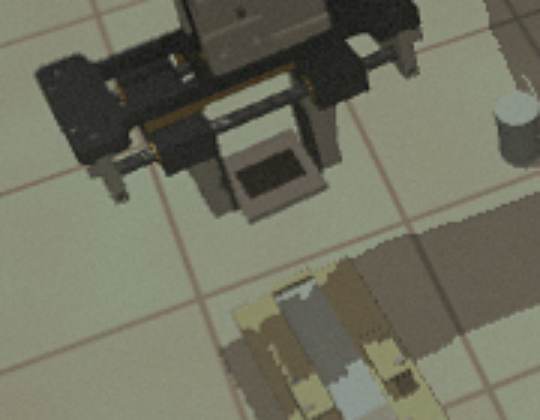

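Mount held flat (window at (270,170) in the crop), the jig strip is empty and the ejector tab is back at rest (0.638 m). Next stop is a viewpoint short of the pocket.

Request:
{"op": "send_rows", "data": {"motion": [{"travel": [-0.003,-0.02,-0.004],"spin": 1.4},{"travel": [-0.003,-0.03,-0.004],"spin": 1.4},{"travel": [-0.003,-0.036,-0.004],"spin": 1.4},{"travel": [-0.003,-0.036,-0.004],"spin": 1.4},{"travel": [-0.004,-0.036,-0.003],"spin": 0}]}}

```text
time_s: 11.17
tcp_pos: [0.4646, -0.0449, 0.1782]
eef_rot: [179.5, -6.0, 0.2]
contact_force: [0.4, 0.5, 0.1]
gripper_width: 0.0498
```

Request:
{"op": "send_rows", "data": {"motion": [{"travel": [-0.004,-0.036,-0.003],"spin": 0},{"travel": [-0.004,-0.036,-0.003],"spin": 0},{"travel": [-0.004,-0.036,-0.003],"spin": 0},{"travel": [-0.004,-0.036,0],"spin": 0},{"travel": [-0.004,-0.036,0],"spin": 0}]}}

```text
time_s: 11.58
tcp_pos: [0.4399, 0.1428, 0.1835]
eef_rot: [179.5, -6.0, 0.2]
contact_force: [1.1, 0.2, -0.1]
gripper_width: 0.0498
```

Request:
{"op": "send_rows", "data": {"motion": [{"travel": [-0.003,-0.036,-0.002],"spin": -0.5},{"travel": [-0.003,-0.034,-0.002],"spin": -0.5},{"travel": [0,-0.022,0],"spin": 0},{"travel": [0,-0.01,0],"spin": 0},{"travel": [0,0,0],"spin": 0}]}}

```text
time_s: 12.0
tcp_pos: [0.4296, 0.2562, 0.1844]
eef_rot: [179.3, -6.0, 1.7]
contact_force: [0.3, -0.3, 0.3]
gripper_width: 0.0497
```

```bash
python3 - <<'E'
from h import *
np.set_printoptions(precision=4,suppress=True)
s=r.get_state(); print(s["tcp_pos"],s["eef_rot"],s["joints"],s["gripper_width"])
c=cal("wrist"); print(c); np.save("c4.npy",c,allow_pickle=True)
im,d=r.capture("wrist"); cv2.imwrite("pics/w4.png",im); np.save("d4.npy",d)
for t in ["pocket_d","mount"]:
    print(t,[(np.round(world(c,x["at"]),4).tolist(),round(x["conf"],2)) for x in r.pinpoint("wrist",t)[:4]])
cv2.imwrite("pics/w4b.png",cv2.resize(im,(800,600),interpolation=cv2.INTER_CUBIC))
E
```

```text
[0.4296 0.2562 0.1844] [179.3129  -5.9902   1.6856] [ 57.6363   2.888  -30.8873   6.6459 -53.6178  30.19  ] 0.049678175376709786
{'fov_y': 69.68492097420462, 'cx': 279.8172895550091, 'cy': 209.65608831388684, 'k1': -0.025580012089452125, 'origin': array([0.4959, 0.2618, 0.3493]), 'orientation': array([168.0795,  -0.6784, -88.3433])}
pocket_d [([0.5196, 0.2625, 0.0065], 0.94)]
mount [([0.4258, 0.257, 0.1887], 0.87)]
```

View pics/w4b.png

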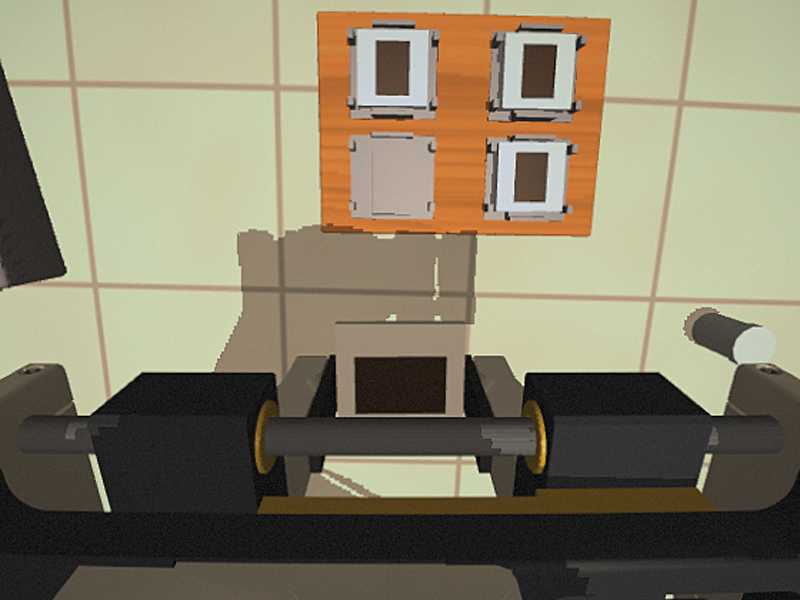

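The wrist view (800x600) shows the empty pocket with posts around (350,140) to (434,215). The held mount has its far edge at (336..465,322) and its window at (356..448, 357..413). I'll measure both.

```bash
python3 - <<'E'
from h import *
np.set_printoptions(precision=4,suppress=True)
c=np.load("c4.npy",allow_pickle=True).item(); d=np.load("d4.npy"); k=.7
def at(P,z): return np.array([pix(c,a*k,b*k,z)[:2] for a,b in P])
def dz(u,v):
    u,v=int(u*k),int(v*k); f=210/np.tan(np.radians(c["fov_y"]/2)); z=d[v,u]
    return world(c,[(u-c["cx"])/f*z,(v-c["cy"])/f*z,z])
for n,p in [("mount",(400,340)),("window",(400,385)),("pocket",(395,180)),("tray",(460,180)),("filed",(375,105))]: print(n,dz(*p))
zt=dz(400,340)[2]
for z in (.190,.192,zt):
    w=at([(356,357),(446,357),(448,413),(355,413)],z-.001); e=at([(336,322),(465,322)],z); print(z,"window",w.mean(0),np.linalg.norm(w[0]-w[1]),np.linalg.norm(w[1]-w[2]),"edge",e.mean(0),np.linalg.norm(e[0]-e[1]),np.degrees(np.arctan2(*(e[0]-e[1])[::-1]))-90)
for z in (.016,.022):
    q=at([(350,137),(434,137),(434,217),(350,217)],z);print("pocket",z,q,q.mean(0))
t=at([(319,12),(610,19),(591,236),(321,231)],.006);print("tray",t,t.mean(0))
# filed neighbours' windows, top face at .021
for n,P in [("a",[(376,41),(410,41),(410,95),(378,95)]),("b",[(525,45),(558,45),(556,98),(524,97)]),("c",[(516,152),(547,153),(545,202),(514,201)])]:
    print(n,at(P,.020).mean(0))
E
```

```text
mount [0.4477 0.2584 0.1924]
window [0.428  0.2578 0.1896]
pocket [0.5178 0.2625 0.0152]
tray [0.5201 0.2118 0.0044]
filed [0.5681 0.2781 0.0203]
0.19 window [0.4273 0.2573] 0.03524591048309623 0.023877463885973157 edge [0.4536 0.2583] 0.04932688583805685 1.4757631365891655
0.192 window [0.4281 0.2573] 0.03480623290208407 0.02357960278894952 edge [0.4541 0.2584] 0.04870769205479477 1.4757631365891797
0.19236844302417783 window [0.4283 0.2573] 0.03472523483327839 0.023524730367263425 edge [0.4542 0.2584] 0.04859362323976622 1.4757631365891228
pocket 0.016 [[0.5466 0.2958]
 [0.5485 0.2342]
 [0.4906 0.2316]
 [0.4887 0.2954]] [0.5186 0.2643]
pocket 0.022 [[0.5457 0.2952]
 [0.5475 0.2346]
 [0.4907 0.2321]
 [0.4889 0.2948]] [0.5182 0.2642]
tray [[0.6336 0.3199]
 [0.6371 0.108 ]
 [0.4794 0.1045]
 [0.4771 0.3192]] [0.5568 0.2129]
a [0.5933 0.2651]
b [0.595  0.1603]
c [0.5219 0.1615]
```

Request:
{"op": "send_rows", "data": {"motion": [{"travel": [0.025,-0.002,0.015],"spin": 0.5},{"travel": [0.03,-0.002,0.025],"spin": 0},{"travel": [0.02,-0.001,0.03],"spin": 0},{"travel": [0,0,0.025],"spin": 0},{"travel": [0,0,0],"spin": 0}]}}

```text
time_s: 12.57
tcp_pos: [0.5191, 0.2536, 0.098]
eef_rot: [179.7, -6.2, 0.7]
contact_force: [-0.8, -0.9, -0.5]
gripper_width: 0.0498
```

Request:
{"op": "send_rows", "data": {"motion": [{"travel": [0,0,0],"spin": 0}]}}

```text
time_s: 12.65
tcp_pos: [0.5193, 0.2517, 0.0976]
eef_rot: [179.6, -6.1, 0.6]
contact_force: [-0.1, -0.4, 0.9]
gripper_width: 0.0495
```

Request:
{"op": "send_rows", "data": {"motion": [{"travel": [-0.002,-0.006,0.015],"spin": 0},{"travel": [-0.002,-0.006,0.02],"spin": 0},{"travel": [0,0,0.015],"spin": 0},{"travel": [0,0,0],"spin": 0}]}}

```text
time_s: 12.98
tcp_pos: [0.5217, 0.2618, 0.0529]
eef_rot: [179.8, -6.4, 0.4]
contact_force: [-0.5, -1.0, -0.0]
gripper_width: 0.0498
```

Request:
{"op": "send_rows", "data": {"motion": [{"travel": [-0.003,-0.001,0.012],"spin": -0.3},{"travel": [-0.001,-0.001,0.008],"spin": 0},{"travel": [0,0,0],"spin": 0}]}}

```text
time_s: 13.23
tcp_pos: [0.5209, 0.2643, 0.0378]
eef_rot: [180.0, -6.7, 0.7]
contact_force: [0.2, -0.4, -0.2]
gripper_width: 0.0498
```

```bash
python3 - <<'E'
from h import *
np.set_printoptions(precision=4,suppress=True)
s=r.get_state(); print(s["tcp_pos"],s["eef_rot"])
c=cal("wrist"); im,d=r.capture("wrist"); cv2.imwrite("pics/w5.png",im); np.save("c5.npy",c,allow_pickle=True)
print([(np.round(world(c,x["at"]),4).tolist(),round(x["conf"],2)) for x in r.pinpoint("wrist","mount")[:4]])
cv2.imwrite("pics/w5c.png",cv2.resize(im[140:340,160:400],None,fx=3,fy=3,interpolation=cv2.INTER_CUBIC))
E
```

```text
[0.5209 0.2643 0.0378] [179.9701  -6.6831   0.6898]
[([0.5157, 0.2695, 0.04], 0.81)]
```

View pics/w5c.png

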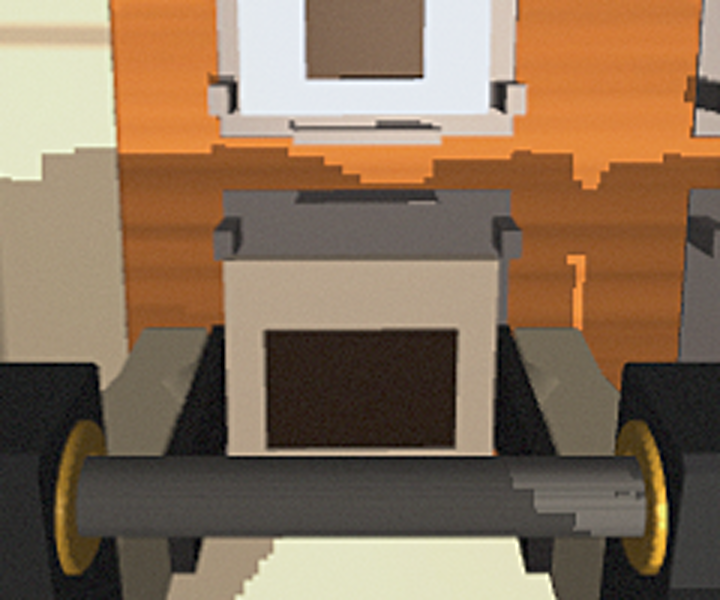

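The crop shows the mount's far edge at (224..499, 260) just above the pocket. The far posts' tops are at (215..240) and (498..520), y≈220.

```bash
python3 - <<'E'
from h import *
np.set_printoptions(precision=4,suppress=True)
c=np.load("c5.npy",allow_pickle=True).item()
def at(P,z): return np.array([pix(c,160+a/3,140+b/3,z)[:2] for a,b in P])
for z in (.0445,.046):
    e=at([(224,260),(499,260)],z);print("mount far edge",e,e.mean(0),np.linalg.norm(e[0]-e[1]))
    w=at([(265,330),(456,330),(456,447),(267,447)],z-.001);print("window",w.mean(0),np.linalg.norm(w[0]-w[1]))
q=at([(215,222),(521,222)],.022);print("post tops outer, near x=19?",q,q.mean(0),np.linalg.norm(q[0]-q[1]))
q=at([(222,190),(510,190)],.016);print("far wall/floor corners",q,q.mean(0))
q=at([(298,190),(438,190)],.022);print("far end wall top",q,q.mean(0),np.linalg.norm(q[0]-q[1]))
E
```

```text
mount far edge [[0.5439 0.2909]
 [0.5446 0.241 ]] [0.5443 0.2659] 0.04986538848699149
window [0.5189 0.2657] 0.03540415491436588
mount far edge [[0.5443 0.2906]
 [0.545  0.2413]] [0.5446 0.266 ] 0.04939512155079522
window [0.5195 0.2657] 0.03507235402726143
post tops outer, near x=19? [[0.5461 0.296 ]
 [0.5469 0.2332]] [0.5465 0.2646] 0.06281083234764753
far wall/floor corners [[0.5517 0.2953]
 [0.5525 0.2347]] [0.5521 0.265 ]
far end wall top [[0.553  0.2789]
 [0.5534 0.2504]] [0.5532 0.2647] 0.028519666989192873
```

Request:
{"op": "send_rows", "data": {"motion": [{"travel": [-0.001,0.001,0.006],"spin": 0},{"travel": [-0.001,0,0.006],"spin": 0},{"travel": [0,0,0],"spin": 0}]}}

```text
time_s: 13.58
tcp_pos: [0.5219, 0.2648, 0.0287]
eef_rot: [-179.8, -6.9, 0.7]
contact_force: [-0.5, -0.6, 0.4]
gripper_width: 0.0495
```

Request:
{"op": "send_rows", "data": {"motion": [{"travel": [-0.0015,0.002,0.004],"spin": 0},{"travel": [-0.0005,0.001,0.003],"spin": 0},{"travel": [0,0,0],"spin": 0}]}}

```text
time_s: 13.83
tcp_pos: [0.5208, 0.2615, 0.021]
eef_rot: [-179.8, -6.9, 0.7]
contact_force: [0.4, -0.2, -1.1]
gripper_width: 0.0499
```

Request:
{"op": "send_rows", "data": {"motion": [{"travel": [0,-0.0015,0.003],"spin": 0},{"travel": [0,0,0.002],"spin": 0},{"travel": [0,0,0],"spin": 0}]}}

```text
time_s: 14.08
tcp_pos: [0.5213, 0.2628, 0.0151]
eef_rot: [-179.8, -6.9, 0.7]
contact_force: [0.7, 0.3, -0.2]
gripper_width: 0.0497
```

Request:
{"op": "send_rows", "data": {"motion": [{"travel": [0,0,0.0015],"spin": 0},{"travel": [0,0,0.001],"spin": 0},{"travel": [0,0,0],"spin": 0}]}}

```text
time_s: 14.33
tcp_pos: [0.5219, 0.2631, 0.0131]
eef_rot: [-179.8, -6.9, 0.7]
contact_force: [-1.1, 0.2, 0.4]
gripper_width: 0.0501
```

Request:
{"op": "send_rows", "data": {"motion": [{"travel": [-0.0005,0,0.0012],"spin": 0},{"travel": [0,0,0],"spin": 0}]}}

```text
time_s: 14.5
tcp_pos: [0.5221, 0.2633, 0.0129]
eef_rot: [-179.8, -7.0, 0.7]
contact_force: [-0.6, -0.5, -0.7]
gripper_width: 0.0499
```

Essentially on the strip, so I'll release it (to about 70 mm, clear of neighbours).

Request:
{"op": "send_rows", "data": {"motion": [{"travel": [0,0,0],"spin": 0},{"travel": [0,0,0],"spin": 0},{"travel": [0,0,0],"spin": 0},{"travel": [0,0,0],"spin": 0}], "gripper": 0.6}}

```text
time_s: 14.83
tcp_pos: [0.5223, 0.2636, 0.0128]
eef_rot: [-179.8, -7.0, 0.7]
contact_force: [0.4, -0.4, -0.5]
gripper_width: 0.0681
```

Request:
{"op": "send_rows", "data": {"motion": [{"travel": [0.001,0,-0.01],"spin": 0},{"travel": [0.003,0,-0.025],"spin": 0},{"travel": [0.004,0,-0.035],"spin": 0},{"travel": [0.004,0,-0.035],"spin": 0},{"travel": [0,0,-0.02],"spin": 0}]}}

```text
time_s: 15.25
tcp_pos: [0.5157, 0.2598, 0.1356]
eef_rot: [179.6, -6.4, 0.8]
contact_force: [1.7, 1.5, -0.1]
gripper_width: 0.0702
```

Request:
{"op": "send_rows", "data": {"motion": [{"travel": [-0.03,0,-0.03],"spin": 0},{"travel": [-0.035,0,-0.02],"spin": 0},{"travel": [-0.02,0,0],"spin": 0},{"travel": [0,0,0],"spin": 0}]}}

```text
time_s: 15.58
tcp_pos: [0.4271, 0.2607, 0.1812]
eef_rot: [-180.0, -6.7, 0.5]
contact_force: [0.2, -0.5, -0.8]
gripper_width: 0.0698
```

```bash
python3 - <<'E'
from h import *
np.set_printoptions(precision=4,suppress=True)
s=r.get_state(); print(s["tcp_pos"],s["eef_rot"],s["gripper_width"])
c=cal("wrist"); im,d=r.capture("wrist"); np.save("c6.npy",c,allow_pickle=True)
for t in ["mount","pocket_d"]: print(t,[(np.round(world(c,x["at"]),4).tolist(),round(x["conf"],2)) for x in r.pinpoint("wrist",t)[:5]])
c=cal("top"); r.capture("top"); print("tab",[np.round(world(c,x["at"]),4).tolist() for x in r.pinpoint("top","ejector_tab")])
cv2.imwrite("pics/w6.png",cv2.resize(im[0:240,120:440],None,fx=2.4,fy=2.4,interpolation=cv2.INTER_CUBIC))
E
```

```text
[0.4271 0.2607 0.1812] [-179.9571   -6.7097    0.5484] 0.06981342297989353
mount [([0.519, 0.267, 0.0163], 0.76)]
pocket_d []
tab [[0.6395, -0.1871, 0.0362], [0.5553, -0.1963, 0.0032], [0.5968, 0.2639, 0.0189]]
```

View pics/w6.png

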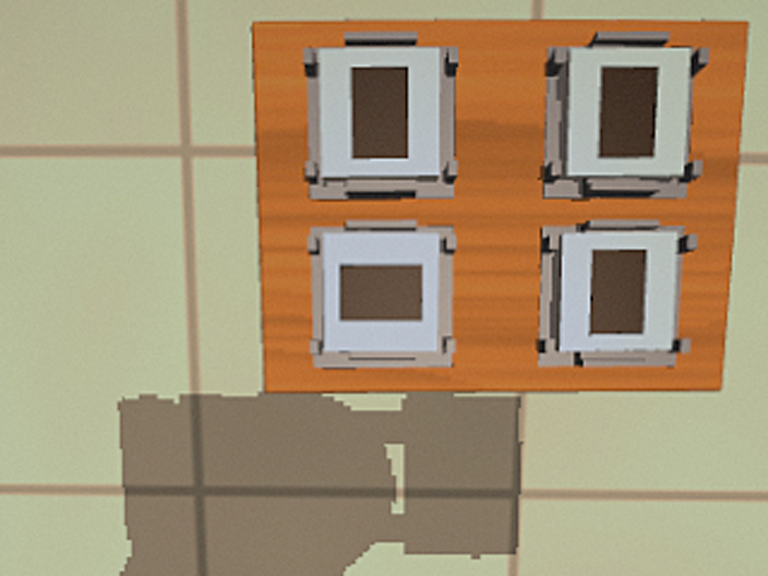

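The mount lies flat inside the pocket at (381,292), between all the posts and walls. The neighbours are unmoved and the tab is at rest, so I'm handing in.

```bash
python3 -c "
from plant import r
print(r.close_job())"
```

```text
the job is handed in; nothing more can be done
None
```

I pressed the ejector fully in, let it spring back, and laid the mount flat in the empty pocket. The job is handed in after about 16 s of robot time.

- **Ejector:** I pressed until it stopped advancing. At the stop, force reached about 18 N. The tab was then measured back at rest, at x ≈ 0.64 m.
- **Mount:** I gripped it on the landing with 12 N at about 50 mm opening, carried it to the tray and let go only once it was on the pocket's strip, as far as I could measure.
- **Last checks:** The final wrist picture shows the mount flat between all posts and end walls, with the three filed mounts in place. The network puts it at (0.519, 0.267, 0.016) and I measured the pocket at about (0.520, 0.2645), which agree within the network's 4 mm accuracy. The gripper was open and clear.

**Deviations:**
- The tool tilted about 7° around the jaw axis while pressing, and moves cannot correct that. It did not affect the grasp or the placing.
- The mount's window lies crosswise to those of the filed mounts. The task allows either way round.
- I did not recheck the loupe, can opener, film can and brush at the end. The arm did not work near them.

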